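# Load a solder reel on its bench stand and lock it with the snap collar

### The job

Load the reel of solder on the bench stand: slip it over the spindle so that it sits flat on the seat, then slide the knurled snap collar down the spindle, past its two sprung balls, until they click into the groove inside it and the collar sits home on the spindle's small shoulder. Feel for the click and do not push hard once the collar is home (the fit takes about 10 N, never more than 20 N); leave the other things on the bench where they are.

Things in the scene. Friction and masses are not known exactly. Their poses are not given: they have to be found in the camera images.
- reel_center (a point): Reel of solder wire: black flanges, silver wire wound almost flush, plain white paper ring on the top flange; 54 mm diameter, 40 mm high, about 0.28 kg, with a 26 mm hole right through along z. Stands on a flange on the table at the start. The point is its centre, half-way up on the axis; z up.
- collar_center (a point): Snap collar: knurled aluminium sleeve, 34 mm diameter, 26 mm high, 0.09 kg, same either way up, on end on the table at the start. Bore along z, 18 mm diameter, countersunk at 45 degrees to 24 mm at both ends (3 mm deep); inside, half-way up, a square groove 6.6 mm wide, 25 mm diameter. The point is its centre, the middle of the groove; z up.
- stand_seat (a point): Reel stand, fixed: grey foot, 110 mm diameter, with an upright 16 mm spindle. The point: on the spindle's axis, on top of the seat for the reel (48 mm disc, 26 mm above the table, tapered 24 mm centring spigot). The spindle is clamped anew each time at a height that is not measured: its tapered tip is 63 to 94 mm above the seat. 17 to 20 mm below the tip, a coned shoulder, 23 mm across.
- ball_a (a joint): One of two sprung steel balls (6 mm) that stick out 2.7 mm from opposite sides of the spindle, 7.5 mm below its tip. Value: how far it is pressed in (m), 0 fully out, about 0.0017 in the collar's plain bore, 0.0028 at most. The reel passes over balls and shoulder freely. The collar's countersink catches on the balls: some 10 N of push presses them in; then they drag lightly along its bore.
- ball_b (a joint): The opposite ball. Both spring out with a click when the middle of the collar's groove is level with them, about 13 mm further down than where its countersink first met them; there the collar also meets the shoulder and stops hard, home, 3 to 33 mm clear of the seated reel. It then stays by itself, and a pull of some 10 N would be needed to draw it off.
- tape_roll: Bystander: roll of black tape lying flat, 58 mm diameter, 19 mm high; origin at the centre of its underside.
- flux_tin: Bystander: round shallow tin of flux, 46 mm diameter, 16 mm high; origin at the centre of its underside.
- side_cutters: Bystander: small side cutters with red handles, lying flat, 36 x 128 x 12 mm; origin at the centre of the underside.
- wick_reel: Bystander: small turquoise reel of desolder braid lying flat, 48 x 64 x 11 mm; origin at the centre of its underside.
Mind the look-alikes: they are no part of the job. Of the things like the part that bears reel_center, leave any that is blue; of the rest the smaller one is meant.

How it is judged (in metres and radians):
On the way:
1. the reel sits flat on the seat of the stand, over the spindle (horizontal distance between reel_center and stand_seat below 0.004 m and z of reel_center in the frame of stand_seat between 0.017 and 0.023 m and angle between reel_center's own z axis and vertical below 0.06 rad), for 0.2 s.
At the end, for the whole second after the job is handed in: Reel flat on the seat (within 4 mm of the axis, 3 mm in height); collar on the spindle, coaxial within 3 mm, tilted under 4.5 degrees, centre 34.5 to 67 mm above the reel's centre, resting on the shoulder (over 0.2 N), both balls out in its groove (pressed in under 0.9 mm); both at rest (all of step 1 and horizontal distance between collar_center and stand_seat below 0.003 m and angle between collar_center's own z axis and vertical below 0.08 rad and z of collar_center in the frame of reel_center between 0.0345 and 0.067 m and contact force between collar and shoulder above 0.2 N and value of joint each of ball_a, ball_b below 0.0009 m and linear speed of each of collar, reel below 0.01 m/s); the robot touches nothing.
It fails at once if the collar is forced against the stand, its spindle or balls with more than about 20 N of push (28.5 N summed over the coned faces) (contact force between collar and stand above 28.5 N).
It fails at once if a bystander is pushed more than 20 mm (distance of any of tape_roll, flux_tin, side_cutters, wick_reel from where it was at the start of the episode above 0.02 m).
It also fails if it takes over 59 s, if anything falls off the work surface, if the arm or the gripper's body presses on something with over 40 N, if the wrist force passes 120 N, or if a joint passes its speed limit or range.

### The arm

A 6-joint arm with a two-finger parallel gripper is mounted at the origin on a cart in front of the work surface, level with it; the furniture and walls round the work are solid. World frame = base frame: x ahead of the robot, y to its left, z up, the work surface at z = 0. Lengths are in mm, angles in rad, forces in N, time in s.
With the tool pointing down it reaches from about 300 to 775 mm from the base axis. Payload 14.6 kg.
Tool frame: the origin (TCP) lies at the centre of the arm's flange, where the gripper is bolted on; the fingertips stand 199 mm ahead of it and the grasp point (between the pads) lies 180 mm ahead of it; z points along the fingers, y is the line along which they close (so a half turn about z gives the same grasp; the last joint's range is limited). The gripper opens to 94 mm and grips with 3 to 60 N. Pads are 16 mm wide; open, the fingers measure 119 mm over their backs; the gripper's body (75 mm by 177 mm) begins 78 mm behind the grasp point.
Start: joints at [-1.295, 0.3, 1.521, -0, 1.321, -0.067], TCP at [184.862, -517.993, 404.646] pointing down, gripper open.
Joint ranges: [-3.03, 3.03], [-0.79, 2.21], [0.23, 2.52], [-1.04, 4.18], [0, 3.07], [-2.55, 2.55]. Speed limits (rad/s): [2.22, 2.22, 2.57, 3.14, 3.14, 3.14].

### API

Orientations are given as [roll, pitch, yaw] about the fixed x, y, z axes, in that order (R = Rz(yaw) Ry(pitch) Rx(roll)).
In Python, from cell import manip, optics, workorder gives the robot as it stands.
- The arm moves only by the tool step_arm, never from a script. Its argument "increments" is a list that holds one entry, the list of rows, each a list of 7 numbers: the turn, a rotation vector about the tool's x, y, z as a fraction of full scale, then the shift along the tool's x, y, z as a fraction of full scale, then the closure, from -1 (fully open) to 1 (shut). In form: [[[wx, wy, wz, tx, ty, tz, fingers], ...]]. A call has 1 to 5 rows; each row shifts and turns the commanded pose from where the row before left it, along the tool's axes as they then stand; what a row does not reach is not made up. Full scale, the value 1, is 40 mm for a shift and 45 degrees for a turn. A row lasts 1/10 s, in which the tool goes at most 50 mm and 8.59 degrees, less where a joint would pass 70% of its speed; a pose out of reach is approached as far as the arm can. A call with a number of a shift or a turn outside -1 to 1 is refused whole. A call with a gripper value outside its range is refused whole. The fingers move at their own pace and stop on an object; "newtons" is the grip in N (left out, the last holds). Time passes only in rows, so rows that do not move let the fingers close. It gives the time, the measured TCP pose, the force, the opening and the grip force at its end, in the units of the state.
- manip.read_state(): the state, without advancing time (a new reading comes with each control period).
- optics.camera(name): name is "scene" or "top" or "wrist"; returns a dict with "frame" (480x640x3 uint8, red, green, blue), "range_z" (480x640 float32, mm along the optical axis (not along the pixel's ray), 0 where there is no reading), "mtx" (3x3 intrinsics, pixels), "cam_to_world" (4x4, takes a point from camera to world coordinates). Camera axes: x right, y down, z forward; pixel columns grow to the right and rows downward; lengths in mm; the calibration is good to about 2 mm. The wrist camera is an equidistant fisheye: a pixel r from the principal point sees the ray r / f radians off the axis. A picture is of the moment at which its call begins.
- workorder.sign_off(): hands the job in; it is judged then, once.
The state is a dict: "clock": time; "joints": joint angles; "qd": joint speeds; "effort": joint torques, N m; "eef_pos": TCP position; "eef_rot": TCP orientation; "wrist_force": force on the tool from outside, world axes, zero at the start; "moment": the same for the moment, N m; "finger_gap": finger opening in mm; "finger_force": force on a finger pad.
Only numpy, scipy, OpenCV 4.12 (cv2) and the standard library are available. Lean on these libraries where they do the work, as an engineer would, in place of code of your own. Each camera call takes 0.05 s, during which the arm holds its last target. There are 200 camera calls.

## Working session

There is one attempt and no reset: what is moved stays moved. The work goes in short steps, Python scripts to look and compute and a tool call to move; the robot and the scene stay as the last step left them, time stands still between calls to the robot, and variables do not carry over. Pictures are saved under pics/ and viewed, at most 10 in all, crops included, and the job is handed in when it is done.

Besides the shell and the picture viewer there is one more tool, called after "Call:" in YAML: its name, and indented under it one key for each argument. step_arm: Moves the arm, as the interface text tells. Its arguments: {"type":"object","properties":{"increments":{"type":"array","items":{"type":"array","items":{"type":"array","items":{"type":"number"}}}},"newtons":{"type":"number"}},"required":["increments"]}

```bash
mkdir -p pics; ls; cat > h.py <<'E'
from cell import manip, optics, workorder
import numpy as np, cv2
def shot(n,save):
    c=optics.camera(n); np.savez('/tmp/'+save+'.npz',**c); cv2.imwrite('pics/'+save+'.png',c['frame'][:,:,::-1]); return c
def load(s): return np.load('/tmp/'+s+'.npz')
def pt(c,u,v,d=None):
    K=c['mtx']; d=c['range_z'][int(v),int(u)] if d is None else d
    p=np.array([(u-K[0,2])/K[0,0]*d,(v-K[1,2])/K[1,1]*d,d,1]); return (c['cam_to_world']@p)[:3]
def ptz(c,u,v,z):
    a=pt(c,u,v,1.);o=c['cam_to_world'][:3,3]; return o+(a-o)*(z-o[2])/(a[2]-o[2])
E
python3 - <<'E'
from h import *
s=manip.read_state(); print(s)
a=shot('top','top1');b=shot('scene','scene1')
for c in(a,b):print(c['cam_to_world'].round(2),c['mtx'])
E
```

```text
pics
{'clock': 0.0, 'joints': array([-1.29458444e+00,  3.00486897e-01,  1.52161787e+00,  5.47359477e-06,
        1.32072288e+00, -6.65515222e-02]), 'qd': array([ 0.00080805, -0.0010006 ,  0.0003855 ,  0.00074762, -0.00166082,
       -0.00141616]), 'effort': array([ 1.08571785e-03, -5.31812489e+01, -3.52735698e+01,  7.09031126e-02,
        2.44477938e-02, -1.05477916e-04]), 'eef_pos': array([ 184.86195369, -517.95994968,  404.06196211]), 'eef_rot': array([-3.14036074e+00, -8.74201857e-05,  3.42761998e-01]), 'wrist_force': array([-1.04551411, -0.31621207,  0.31336229]), 'moment': array([ 0.01021672,  0.00560721, -0.06649313]), 'finger_force': 0.0, 'finger_gap': 93.99515278071021}
[[-2.00000e-02 -9.90000e-01  1.60000e-01  4.06620e+02]
 [-1.00000e+00  1.00000e-02 -1.00000e-02  9.89300e+01]
 [ 1.00000e-02 -1.60000e-01 -9.90000e-01  1.18657e+03]
 [ 0.00000e+00  0.00000e+00  0.00000e+00  1.00000e+00]] [[451.44075661   0.         321.18507971]
 [  0.         451.44075661 235.85818442]
 [  0.           0.           1.        ]]
[[-8.6000e-01 -3.1000e-01  4.1000e-01  1.0572e+02]
 [-5.1000e-01  4.8000e-01 -7.1000e-01  9.4425e+02]
 [ 2.0000e-02 -8.2000e-01 -5.7000e-01  7.7192e+02]
 [ 0.0000e+00  0.0000e+00  0.0000e+00  1.0000e+00]] [[622.56483967   0.         318.21975717]
 [  0.         622.56483967 230.71252629]
 [  0.           0.           1.        ]]
```

View pics/top1.png

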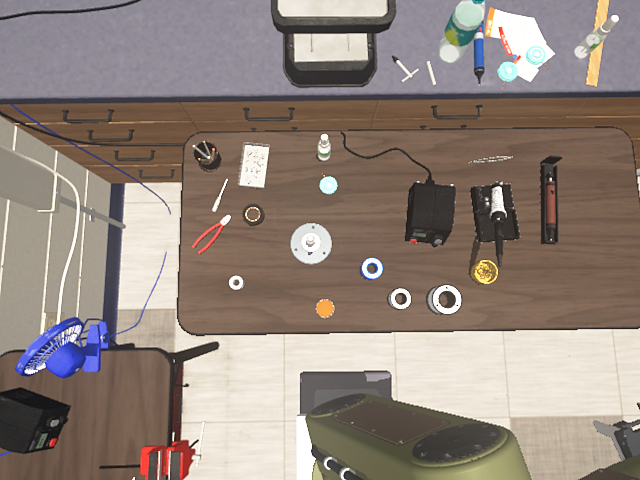

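View pics/scene1.png

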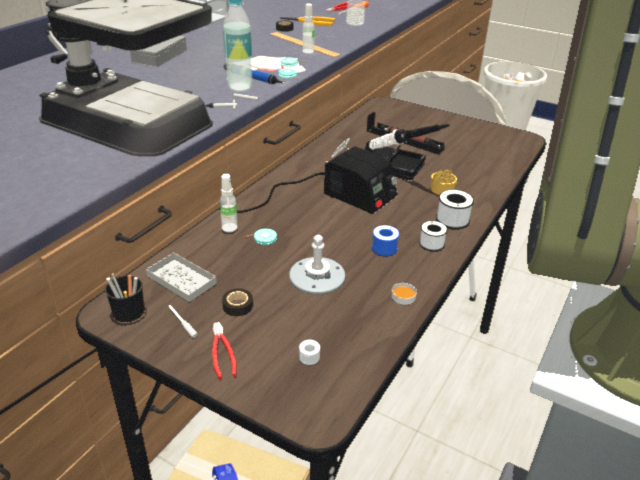

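Top view: reel candidates are blue (371,268, excluded), a small white-ringed one (400,299, chosen) and a large white-ringed one (444,299, excluded). The collar is at (236,283) and the stand at (311,243). Next I'll check with a crop and measure.

```bash
python3 - <<'E'
from h import *
a=load('top1');b=load('scene1')
for n,u,v,z in[('reel',400,299,40),('big',444,299,40),('blue',371,268,40),('collar',236,283,26),('standtip',311,239,95),('foot',311,244,8),('flux',325,308,16)]:
    print(n,ptz(a,u,v,z).round(1))
# depth clusters
H,W=480,640
def cloud(c):
    v,u=np.mgrid[:H,:W];d=c['range_z'];K=c['mtx']
    p=np.stack([(u-K[0,2])/K[0,0]*d,(v-K[1,2])/K[1,1]*d,d,np.ones_like(d)],-1)@c['cam_to_world'].T
    return p[...,:3]
for nm,c in(('top',a),('scene',b)):
    P=cloud(c)
    for n,u,v,z in[('reel',400,299,40),('big',444,299,40),('blue',371,268,40),('collar',236,283,26),('stand',311,243,26),('flux',325,308,16)]:
        q=ptz(a,u,v,z); m=(np.hypot(P[...,0]-q[0],P[...,1]-q[1])<65)&(c['range_z']>0)
        X=P[m]; zt=np.percentile(X[:,2],99.5)
        mm=np.abs(X[:,2]-zt)<4; R=X[X[:,2]>8]
        print(nm,n,'ztop',zt.round(1),X[:,2].max().round(1),'top mid',((X[mm].min(0)+X[mm].max(0))/2).round(1),'ext',np.ptp(X[mm],axis=0).round(1), 'table',np.median(X[X[:,2]<8][:,2]) if (X[:,2]<8).any() else 0)
A=cv2.resize(a['frame'][210:330,215:335],(480,480),interpolation=2);B=cv2.resize(a['frame'][240:330,355:475],None,fx=2.66,fy=2.66,interpolation=2)
s=b['frame'][210:310,270:400];B2=cv2.resize(s,(320,240),interpolation=2)
R=np.vstack([cv2.resize(B,(320,240)),B2]); cv2.imwrite('pics/c1.png',np.hstack([A,R])[:,:,::-1])
E
```

```text
reel [ 433.1 -106.6   40. ]
big [ 431.4 -217.6   40. ]
blue [512.4 -36.2  40. ]
collar [480.2 309.1  26. ]
standtip [580.5 114.9  95. ]
foot [581.  116.4   8. ]
flux [413.7  82.3  16. ]
top reel ztop 43.7 45.5 top mid [ 435.7 -107.8   42.6] ext [50.2 53.1  5.7] table -0.2592096970734019
top big ztop 60.7 62.4 top mid [ 432.3 -220.5   59.5] ext [71.3 70.9  5.7] table -0.07451722341704681
top blue ztop 43.8 44.7 top mid [513.6 -38.5  42.2] ext [53.8 51.   4.9] table -0.23421545654969123
top collar ztop 28.6 30.0 top mid [483.  309.   27.3] ext [30.7 31.5  5.3] table -0.41686059378298523
top stand ztop 96.7 100.1 top mid [584.3 117.3  96.8] ext [12.7 14.8  6.7] table 2.271224232785926
top flux ztop 14.8 19.1 top mid [415.   82.1  14.2] ext [43.2 41.2  6.6] table -0.3004192807495656
scene reel ztop 41.2 43.8 top mid [ 435.  -105.1   40.5] ext [53.9 57.4  6.6] table -732.2846879614406
scene big ztop 57.6 58.3 top mid [ 430.3 -216.9   56. ] ext [73.8 78.1  4.6] table -735.1745865620686
scene blue ztop 41.5 43.6 top mid [512.5 -35.4  40.5] ext [52.6 56.9  6.1] table -728.3384367014486
scene collar ztop 26.4 28.2 top mid [482.6 312.1  25.3] ext [35.1 32.8  5.8] table -1.197226887403417
scene stand ztop 94.8 97.6 top mid [582.1 120.8  94.3] ext [15.4 17.9  6.7] table 0.9083025617805447
scene flux ztop 15.1 17.5 top mid [413.1  84.3  14.3] ext [45.6 48.6  6.3] table -1.1956746911358778
```

View pics/c1.png

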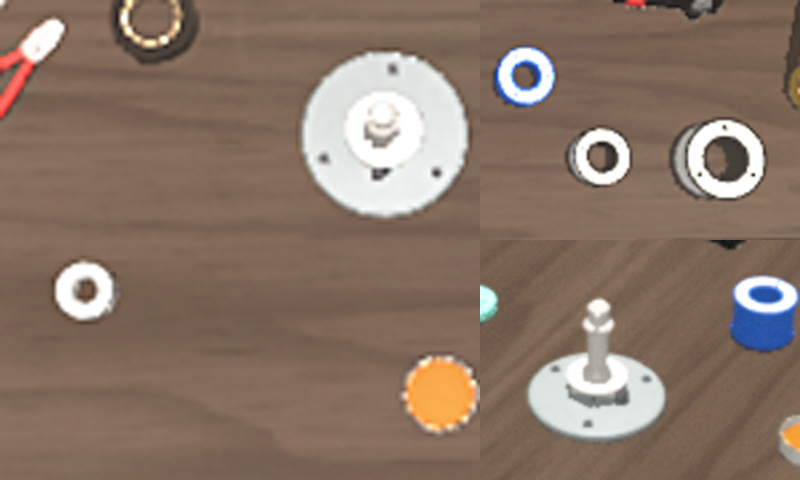

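The chosen reel measures 54 mm across and 40 mm high, so it is right: reel (434.5,-106.5), stand (582,117.5) with its tip near z 96, collar (481.5,310). I'll turn to yaw 90° first so the fingers close along world x.

Call:
step_arm:
  increments:
    - [[0,0,-0.157,0,0,0,-1],[0,0,-0.157,0,0,0,-1],[0,0,-0.157,0,0,0,-1],[0,0,-0.157,0,0,0,-1],[0,0,-0.157,0,0,0,-1]]
  newtons: 30

```text
clock: 0.6
eef_pos: [184.8, -518.0, 404.3]
eef_rot: [-3.141, -0.001, 0.964]
wrist_force: [-0.0, -0.1, -1.2]
finger_gap: 94.2
finger_force: 0.0
```

Call:
step_arm:
  increments:
    - [[0,0,-0.157,0,0,0,-1],[0,0,-0.157,0,0,0,-1],[0,0,-0.157,0,0,0,-1],[0,0,-0.157,0,0,0,-1],[0,0,-0.151,0,0,0,-1]]

```text
clock: 1.1
eef_pos: [184.9, -518.0, 404.3]
eef_rot: [-3.141, -0.001, 1.576]
wrist_force: [-0.4, -0.1, -0.3]
finger_gap: 94.2
finger_force: 0.0
```

Call:
step_arm:
  increments:
    - [[0,0,0,0.9,0.55,0,-1],[0,0,0,0.9,0.55,0,-1],[0,0,0,0.9,0.55,0.2,-1],[0,0,0,0.9,0.55,0.2,-1],[0,0,0,0.9,0.55,0.2,-1]]

```text
clock: 1.6
eef_pos: [295.3, -336.4, 380.3]
eef_rot: [3.142, -0.0, 1.571]
wrist_force: [0.6, -0.6, 0.2]
finger_gap: 94.0
finger_force: 0.0
```

Call:
step_arm:
  increments:
    - [[0,0,0,0.9,0.55,0.2,-1],[0,0,0,0.9,0.55,0.2,-1],[0,0,0,0.9,0.55,0.2,-1],[0,0,0,0.9,0.55,0.2,-1],[0,0,0,0.9,0.55,0.2,-1]]

```text
clock: 2.1
eef_pos: [405.2, -156.2, 340.3]
eef_rot: [3.142, -0.0, 1.571]
wrist_force: [0.2, -1.0, 0.1]
finger_gap: 94.1
finger_force: 0.0
```

Call:
step_arm:
  increments:
    - [[0,0,0,0.9,0.55,0.2,-1],[0,0,0,0.3,0.2,0.2,-1],[0,0,0,0,0,0,-1]]

```text
clock: 2.4
eef_pos: [435.2, -108.4, 323.6]
eef_rot: [-3.14, -0.001, 1.574]
wrist_force: [-0.1, -0.6, 0.3]
finger_gap: 93.9
finger_force: 0.0
```

```bash
python3 - <<'E'
from h import *
s=manip.read_state(); print(s['eef_pos'],s['eef_rot'],s['joints'])
c=shot('wrist','w1');print(c['cam_to_world'].round(3),c['mtx'])
E
```

```text
[ 435.16086913 -108.43433151  323.58986544] [-3.13968780e+00 -7.94419277e-04  1.57396282e+00] [-3.25932711e-01  1.66055569e-01  1.88902103e+00  1.53676652e-04
  1.08857544e+00 -3.29171369e-01]
[[ 1.00000e+00  4.00000e-03 -1.00000e-03  4.35435e+02]
 [ 3.00000e-03 -9.70000e-01 -2.43000e-01 -3.89490e+01]
 [-2.00000e-03  2.43000e-01 -9.70000e-01  3.03419e+02]
 [ 0.00000e+00  0.00000e+00  0.00000e+00  1.00000e+00]] [[371.64829954   0.         325.2305513 ]
 [  0.         371.64829954 236.91176949]
 [  0.           0.           1.        ]]
```

View pics/w1.png

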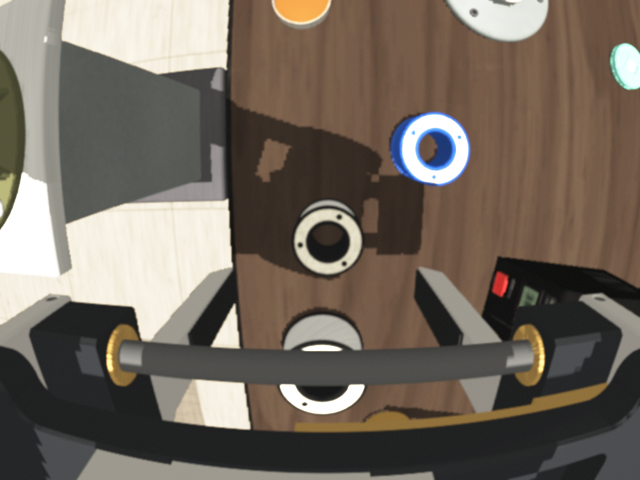

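The wrist view shows the target reel at (328,240), its top ring being cols 294–362, with the blue reel at (431,149) and the large one at (322,380). Next I'll measure the ring using the fisheye model.

```bash
cat >> h.py <<'E'
def fe(c,u,v,z):
    K=c['mtx'];x=(u-K[0,2])/K[0,0];y=(v-K[1,2])/K[1,1];r=np.hypot(x,y)+1e-9
    d=c['cam_to_world'][:3,:3]@np.array([np.sin(r)*x/r,np.sin(r)*y/r,np.cos(r)]);o=c['cam_to_world'][:3,3]
    return o+d*(z-o[2])/d[2]
def blob(c,u0,v0,z,R,lo):
    """fit circle to bright blob (world pts on plane z) near pixel"""
    f=c['frame'].astype(int);m=((f.min(2)>lo)).astype(np.uint8)
    n,l,st,ce=cv2.connectedComponentsWithStats(m)
    v,u=np.mgrid[:480,:640];ls=l[(np.hypot(u-u0,v-v0)<R)&(l>0)]
    k=np.bincount(ls).argmax();cs,_=cv2.findContours((l==k).astype(np.uint8),0,1)
    ct=max(cs,key=cv2.contourArea)[:,0]
    P=np.array([fe(c,a,b,z)[:2] for a,b in ct]).astype(np.float32)
    return cv2.minEnclosingCircle(P), cv2.fitEllipse(P), ct.min(0),ct.max(0)
E
python3 - <<'E'
from h import *
c=load('w1')
print(blob(c,328,240,40,35,170))
print(fe(c,294,240,40),fe(c,362,240,40),fe(c,328,206,40),fe(c,328,276,40))
E
```

```text
(((436.77484130859375, -108.71504211425781), 23.957242965698242), ((436.8007507324219, -108.58634948730469), (45.883094787597656, 46.122074127197266), 18.512805938720703), array([295, 210], dtype=int32), array([360, 272], dtype=int32))
[ 412.17239383 -107.44521094   40.        ] [ 462.10828582 -107.2536746    40.        ] [437.00337678 -82.14775801  40.        ] [ 437.27990197 -135.37215357   40.        ]
```

Call:
step_arm:
  increments:
    - [[0,0,0,0,0.04,0.6,-1],[0,0,0,0,0,0.6,-1],[0,0,0,0,0,0.6,-1],[0,0,0,0,0,0.6,-1],[0,0,0,0,0,0.48,-1]]
  newtons: 30

```text
clock: 2.95
eef_pos: [435.7, -111.0, 208.7]
eef_rot: [-3.141, 0.0, 1.57]
wrist_force: [0.5, -0.5, 0.6]
finger_gap: 94.0
finger_force: 0.0
```

Call:
step_arm:
  increments:
    - [[0,0,0,0,0,0,0.2],[0,0,0,0,0,0,0.5],[0,0,0,0,0,0,1],[0,0,0,0,0,0,1],[0,0,0,0,0,0,1]]

```text
clock: 3.45
eef_pos: [436.4, -110.0, 210.1]
eef_rot: [3.14, 0.0, 1.571]
wrist_force: [-0.1, -0.2, -0.8]
finger_gap: 57.7
finger_force: 0.0
```

Call:
step_arm:
  increments:
    - [[0,0,0,0,0,0,1],[0,0,0,0,0,0,1],[0,0,0,0,0,0,1]]

```text
clock: 3.75
eef_pos: [436.5, -110.0, 210.0]
eef_rot: [3.141, 0.0, 1.571]
wrist_force: [-1.9, -0.2, 7.2]
finger_gap: 54.8
finger_force: 30.0
```

Call:
step_arm:
  increments:
    - [[0,0,0,0,0,-0.3,1],[0,0,0,0,0,-0.7,1],[0,0,0,0,0,-0.9,1],[0,0,0,0,0,-0.8,1],[0,0,0,0,0,-0.4,1]]

```text
clock: 4.25
eef_pos: [436.2, -109.8, 336.7]
eef_rot: [3.138, 0.001, 1.571]
wrist_force: [0.9, 0.2, -2.7]
finger_gap: 54.9
finger_force: 30.0
```

Call:
step_arm:
  increments:
    - [[0,0,0,0.4,0.5,0,1],[0,0,0,0.7,0.8,0,1],[0,0,0,0.7,0.9,0,1],[0,0,0,0.6,0.9,0,1],[0,0,0,0.3,0.5,0,1]]

```text
clock: 4.75
eef_pos: [581.8, 0.3, 333.9]
eef_rot: [3.141, -0.0, 1.573]
wrist_force: [-0.2, -0.5, -2.0]
finger_gap: 54.5
finger_force: 30.0
```

Call:
step_arm:
  increments:
    - [[0,0,0,0,0,0,1],[0,0,0,0,0,0,1]]

```text
clock: 4.95
eef_pos: [580.0, -1.7, 333.4]
eef_rot: [-3.141, 0.0, 1.572]
wrist_force: [-0.4, 0.5, -2.0]
finger_gap: 55.1
finger_force: 30.0
```

```bash
python3 - <<'E'
from h import *
c=shot('wrist','w2')
s=manip.read_state(); print(s['eef_pos'],s['eef_rot'],s['wrist_force'],s['finger_gap'])
E
```

```text
[579.70861863  -2.12888633 333.59133022] [-3.14084460e+00  6.65216053e-05  1.57110313e+00] [-0.63456702  0.56693814 -2.50844825] 54.89695751864353
```

View pics/w2.png

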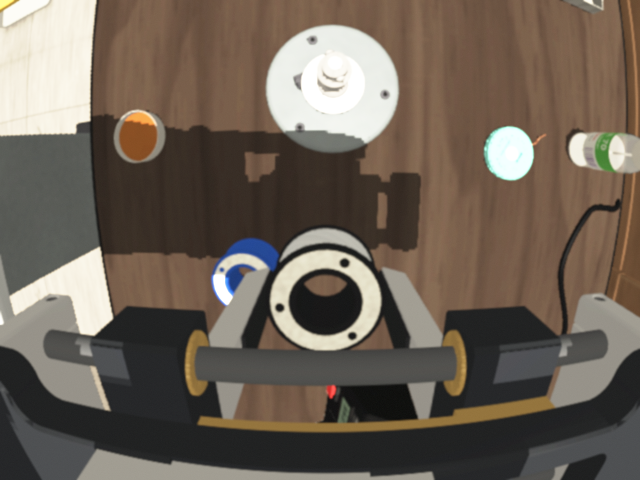

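The reel is held upright, its ring centred at (326,297). The stand's foot is at (332,89), the seat disc at (333,83) and the tip at (334,58).

```bash
python3 - <<'E'
from h import *
c=load('w2')
print('reel',blob(c,326,297,163.6,60,150))
f=c['frame'].astype(int)
for lo in (150,190,210,225):
  for z in (26,):
    try: print(lo,blob(c,333,83,z,30,lo))
    except Exception as e: print(lo,e)
im=cv2.resize(c['frame'][15:165,255:415],(640,600),interpolation=2);cv2.imwrite('pics/c2.png',im[:,:,::-1])
E
```

```text
reel (((580.2957763671875, 0.16404621303081512), 24.32583236694336), ((580.3098754882812, 0.19911974668502808), (48.04302215576172, 48.19782638549805), 102.27190399169922), array([271, 250], dtype=int32), array([380, 349], dtype=int32))
150 (((585.2254638671875, 113.58576202392578), 51.00566482543945), ((585.7408447265625, 117.53279113769531), (91.03018951416016, 104.31647491455078), 81.33853149414062), array([266,  25], dtype=int32), array([398, 142], dtype=int32))
190 (((585.2135620117188, 113.52778625488281), 50.30908203125), ((585.7440185546875, 117.54379272460938), (89.5964126586914, 103.04007720947266), 81.13140869140625), array([267,  26], dtype=int32), array([397, 141], dtype=int32))
210 (((585.2421264648438, 113.69959259033203), 49.834381103515625), ((585.727783203125, 117.57260131835938), (88.57369995117188, 101.85699462890625), 80.9133529663086), array([268,  26], dtype=int32), array([396, 141], dtype=int32))
225 (((585.0526123046875, 113.62049102783203), 49.085479736328125), ((585.6144409179688, 117.39611053466797), (87.33246612548828, 99.83876037597656), 79.90775299072266), array([269,  27], dtype=int32), array([395, 140], dtype=int32))
```

View pics/c2.png

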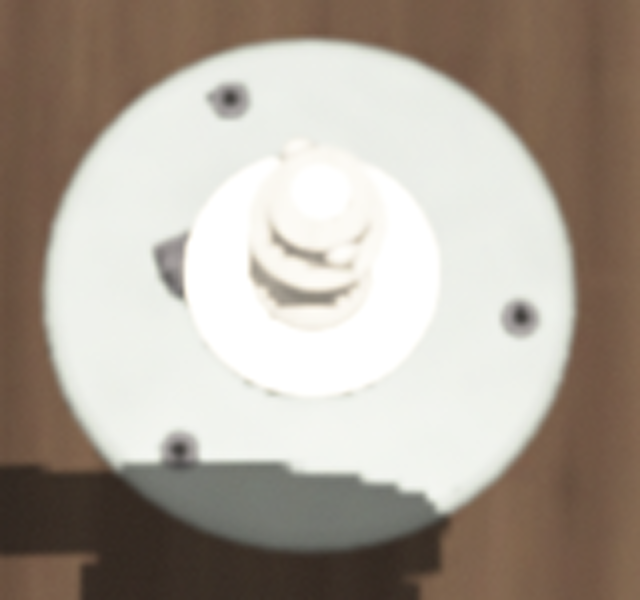

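```bash
python3 - <<'E'
from h import *
c=load('w2')
g=lambda x,y:(255+x/4-.4,15+y/4-.4)
for n,pts,zs in(('seat',[(184,273),(441,273),(312,397),(212,198),(405,190),(395,355),(220,345)],[26]),('foot',[(44,295),(576,295),(310,38),(310,552),(120,120),(500,115),(520,460)],[6,8,10]),):
  for z in zs:
    P=np.array([fe(c,*g(*p),z)[:2] for p in pts]);A=np.c_[2*P,np.ones(len(P))];s=np.linalg.lstsq(A,(P**2).sum(1),rcond=None)[0]
    print(n,z,s[:2].round(1),'R',np.sqrt(s[2]+s[:2]@s[:2]).round(1), (np.hypot(*(P-s[:2]).T)).round(1))
for z in(92,96,100):print('tip',z,fe(c,*g(320,192),z).round(1), fe(c,*g(320,180),z).round(1))
E
```

```text
seat 26 [585.7 117.3] R 24.1 [24.5 24.5 25.2 24.  24.  23.  23.1]
foot 6 [586.1 116.4] R 54.9 [55.1 54.4 55.2 54.7 54.4 55.  55.2]
foot 8 [586.1 116.1] R 54.5 [54.7 54.  54.9 54.4 54.  54.6 54.9]
foot 10 [586.  115.8] R 54.1 [54.4 53.7 54.5 54.  53.7 54.2 54.5]
tip 92 [585.6 117.8  92. ] [585.6 119.7  92. ]
tip 96 [585.5 116.9  96. ] [585.5 118.8  96. ]
tip 100 [585.4 116.  100. ] [585.4 117.8 100. ]
```

Call:
step_arm:
  increments:
    - [[0,0,0,0.5,0.1,0,1],[0,0,0,0.9,0.03,0,1],[0,0,0,0.9,0,0,1],[0,0,0,0.5,0,0,1],[0,0,0,0.12,0,0,1]]

```text
clock: 5.5
eef_pos: [584.7, 116.0, 333.9]
eef_rot: [3.142, -0.0, 1.572]
wrist_force: [-0.5, -1.0, -1.7]
finger_gap: 54.5
finger_force: 30.0
```

Call:
step_arm:
  increments:
    - [[0,0,0,0,0,0,1],[0,0,0,0,0,0,1],[0,0,0,0,0,0,1]]

```text
clock: 5.8
eef_pos: [585.4, 113.8, 333.6]
eef_rot: [-3.142, 0.0, 1.57]
wrist_force: [-0.3, -0.2, -1.7]
finger_gap: 54.8
finger_force: 30.0
```

```bash
python3 - <<'E'
from h import *
s=manip.read_state(); print(s['eef_pos'],s['eef_rot'],s['wrist_force'])
c=shot('wrist','w3')
z=163.6+s['eef_pos'][2]-333.6
print(blob(c,326,297,z,60,150)[1])
E
```

```text
[585.43372212 113.7601613  333.57452953] [-3.14158504e+00  1.03620914e-04  1.56974711e+00] [-0.27636357 -0.21446992 -1.67822469]
((585.9530029296875, 115.58236694335938), (48.09065246582031, 48.21913528442383), 107.99357604980469)
```

Call:
step_arm:
  increments:
    - [[0,0,0,0.032,-0.008,0.2,1],[0,0,0,0,0,0.2,1],[0,0,0,0,0,0.2,1],[0,0,0,0,0,0.1,1],[0,0,0,0,0,0.1,1]]

```text
clock: 6.35
eef_pos: [585.1, 116.2, 300.8]
eef_rot: [-3.141, 0.0, 1.571]
wrist_force: [1.0, 0.2, -2.0]
finger_gap: 55.0
finger_force: 30.0
```

Call:
step_arm:
  increments:
    - [[0,0,0,0,0,0.1,1],[0,0,0,0,0,0.1,1],[0,0,0,0,0,0.1,1],[0,0,0,0,0,0.1,1],[0,0,0,0,0,0.1,1]]

```text
clock: 6.85
eef_pos: [585.1, 116.2, 281.1]
eef_rot: [3.142, -0.0, 1.571]
wrist_force: [-0.2, 0.0, -2.6]
finger_gap: 55.0
finger_force: 30.0
```

Call:
step_arm:
  increments:
    - [[0,0,0,-0.02,0,0.2,1],[0,0,0,0,0,0.2,1],[0,0,0,0,0,0.2,1],[0,0,0,0,0,0.15,1],[0,0,0,0,0,0.1,1]]

```text
clock: 7.35
eef_pos: [585.0, 115.4, 246.6]
eef_rot: [-3.141, 0.0, 1.571]
wrist_force: [0.2, 0.1, -3.6]
finger_gap: 54.9
finger_force: 30.0
```

Call:
step_arm:
  increments:
    - [[0,0,0,0,0,0.05,1],[0,0,0,0,0,0.05,1],[0,0,0,0,0,0.04,1],[0,0,0,0,0,0,1]]

```text
clock: 7.75
eef_pos: [585.1, 115.4, 241.8]
eef_rot: [-3.142, -0.0, 1.571]
wrist_force: [0.4, 0.3, -2.1]
finger_gap: 54.8
finger_force: 30.0
```

Call:
step_arm:
  increments:
    - [[0,0,0,0,0,0.04,1],[0,0,0,0,0,0.04,1],[0,0,0,0,0,0.03,1],[0,0,0,0,0,0,1]]

```text
clock: 8.15
eef_pos: [585.1, 115.4, 237.2]
eef_rot: [-3.141, 0.0, 1.571]
wrist_force: [-0.1, -0.8, -3.7]
finger_gap: 54.8
finger_force: 30.0
```

Call:
step_arm:
  increments:
    - [[0,0,0,0,0,0.02,1],[0,0,0,0,0,0.02,1],[0,0,0,0,0,0,1]]

```text
clock: 8.45
eef_pos: [585.1, 115.5, 236.1]
eef_rot: [3.141, -0.0, 1.571]
wrist_force: [-2.0, -0.3, 2.0]
finger_gap: 54.6
finger_force: 30.0
```

Call:
step_arm:
  increments:
    - [[0,0,0,0,0,0.015,1],[0,0,0,0,0,0,1],[0,0,0,0,0,0,0.3],[0,0,0,0,0,0,-1],[0,0,0,0,0,0,-1]]

```text
clock: 8.95
eef_pos: [585.2, 115.4, 235.4]
eef_rot: [3.141, -0.0, 1.571]
wrist_force: [-0.1, 0.1, -0.7]
finger_gap: 68.0
finger_force: 0.0
```

Call:
step_arm:
  increments:
    - [[0,0,0,0,0,0,-1],[0,0,0,0,0,0,-1],[0,0,0,0,0,-0.5,-1],[0,0,0,0,0,-0.9,-1],[0,0,0,0,0,-0.9,-1]]

```text
clock: 9.45
eef_pos: [585.0, 115.4, 328.0]
eef_rot: [-3.14, 0.0, 1.571]
wrist_force: [0.5, 0.0, 0.7]
finger_gap: 94.0
finger_force: 0.0
```

```bash
python3 - <<'E'
from h import *
c=shot('wrist','w4'); s=manip.read_state(); print(s['eef_pos'])
E
```

```text
[585.69075192 115.54539384 334.78063869]
```

Call:
step_arm:
  increments:
    - [[0,0,0,0.5,-0.3,0,-1],[0,0,0,0.9,-0.45,0,-1],[0,0,0,0.9,-0.5,0,-1],[0,0,0,0.9,-0.5,0,-1],[0,0,0,0.9,-0.5,0,-1]]

```text
clock: 10.0
eef_pos: [494.1, 280.7, 327.2]
eef_rot: [3.141, -0.0, 1.571]
wrist_force: [1.0, 0.7, 0.3]
finger_gap: 94.0
finger_force: 0.0
```

Call:
step_arm:
  increments:
    - [[0,0,0,0.5,-0.25,0,-1],[0,0,0,0.2,-0.07,0,-1],[0,0,0,0,0,0,-1],[0,0,0,0,0,0,-1],[0,0,0,0,0,0,-1]]

```text
clock: 10.5
eef_pos: [482.9, 306.4, 327.2]
eef_rot: [-3.142, 0.0, 1.57]
wrist_force: [-0.3, 0.2, -0.2]
finger_gap: 93.6
finger_force: 0.0
```

```bash
python3 - <<'E'
from h import *
c=shot('wrist','w5'); s=manip.read_state(); print(s['eef_pos'],s['eef_rot'])
a=load('w4')
cv2.imwrite('pics/c3.png',np.hstack([cv2.resize(x['frame'][150:450,170:470],(400,400)) for x in(a,c)])[:,:,::-1])
try: print(blob(c,328,240,26,35,180))
except Exception as e: print(e)
print(blob(a,328,260,66,45,150)[1])
E
```

```text
[482.83742071 306.43424096 327.19315297] [-3.14158082e+00  1.24843011e-04  1.56977011e+00]
(((482.7685546875, 314.97589111328125), 14.491593360900879), ((483.26519775390625, 313.5086669921875), (22.370393753051758, 26.78851318359375), 109.15213775634766), array([307, 211], dtype=int32), array([342, 232], dtype=int32))
((588.4022216796875, 112.28033447265625), (50.083621978759766, 54.804901123046875), 82.69091796875)
```

View pics/c3.png

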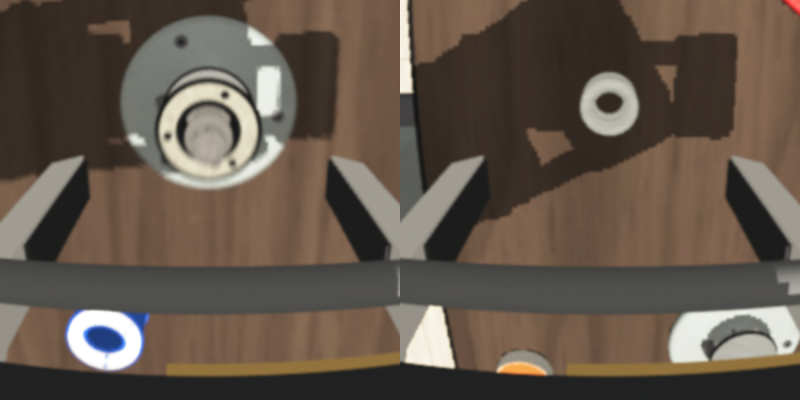

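The reel is seated over the spindle (left crop: ring centre ≈(209,130), i.e. px (327,247)). The collar's top ring is centred at ≈(609,108) in the right crop, i.e. px (327,231).

```bash
python3 - <<'E'
from h import *
c=load('w5');a=load('w4')
g=lambda x,y:(170+x*.75,150+y*.75)
print('collar',fe(c,*g(209.5,108.5),26), 'L',fe(c,*g(180,105),26),'R',fe(c,*g(239,105),26),'B',fe(c,*g(209,137),26))
print('reel',fe(a,*g(209,130),66),fe(a,*g(156,130),66),fe(a,*g(262,130),66),fe(a,*g(209,182),66))
im=np.hstack([cv2.resize(a['frame'][195:295,275:375],(400,400),interpolation=2),cv2.resize(c['frame'][190:265,290:365],(400,400),interpolation=2)])
cv2.imwrite('pics/c4.png',im[:,:,::-1])
E
```

```text
collar [484.85513387 309.52368735  26.        ] L [467.68481739 311.63652721  26.        ] R [502.03432875 311.60882423  26.        ] B [484.5656202  292.21255781  26.        ]
reel [586.21812824 116.63244016  66.        ] [559.25984718 116.58262438  66.        ] [613.19189786 116.62530543  66.        ] [586.265995    88.29987337  66.        ]
```

View pics/c4.png

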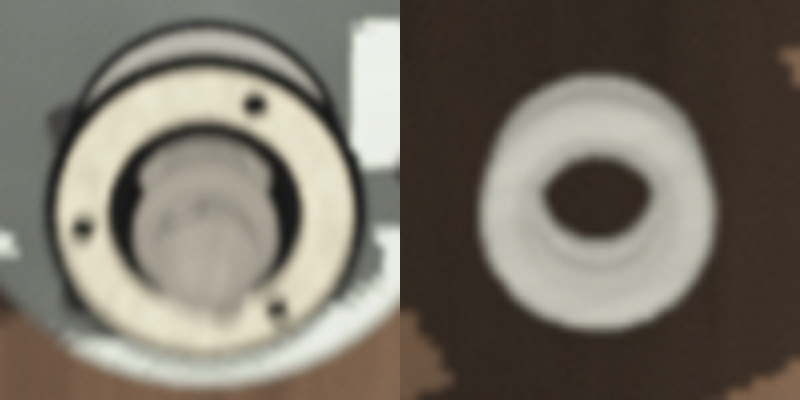

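Call:
step_arm:
  increments:
    - [[0,0,0,0.09,0.05,0.6,-1],[0,0,0,0,0,0.8,-1],[0,0,0,0,0,0.8,-1],[0,0,0,0,0,0.6,-1],[0,0,0,0,0,0.2,-1]]
  newtons: 30

```text
clock: 11.05
eef_pos: [484.2, 310.1, 204.9]
eef_rot: [-3.138, 0.002, 1.57]
wrist_force: [-0.0, 0.3, 0.5]
finger_gap: 94.0
finger_force: 0.0
```

Call:
step_arm:
  increments:
    - [[0,0,0,0,0,0,-0.5],[0,0,0,0,0,0,-0.2],[0,0,0,0,0,0,0]]

```text
clock: 11.35
eef_pos: [484.6, 311.1, 208.7]
eef_rot: [3.14, -0.001, 1.571]
wrist_force: [0.1, 0.5, 0.7]
finger_gap: 73.4
finger_force: 0.0
```

Call:
step_arm:
  increments:
    - [[0,0,0,-0.02,0,0.15,0.1],[0,0,0,0,0,0,0.2],[0,0,0,0,0,0,0.3],[0,0,0,0,0,0,0.4],[0,0,0,0,0,0,1]]

```text
clock: 11.85
eef_pos: [484.3, 310.2, 201.4]
eef_rot: [3.141, -0.0, 1.571]
wrist_force: [0.3, -0.1, 0.2]
finger_gap: 33.4
finger_force: 30.4
```

Call:
step_arm:
  increments:
    - [[0,0,0,0,0,0,1],[0,0,0,0,0,0,1],[0,0,0,0,0,0,1]]

```text
clock: 12.15
eef_pos: [484.3, 310.2, 201.3]
eef_rot: [3.141, -0.0, 1.571]
wrist_force: [-0.8, -0.2, 1.5]
finger_gap: 33.7
finger_force: 30.0
```

Call:
step_arm:
  increments:
    - [[0,0,0,0,0,-0.3,1],[0,0,0,0,0,-0.7,1],[0,0,0,0,0,-0.9,1],[0,0,0,0,0,-0.8,1],[0,0,0,0,0,-0.5,1]]
  newtons: 40

```text
clock: 12.65
eef_pos: [484.2, 310.2, 332.7]
eef_rot: [3.139, -0.002, 1.571]
wrist_force: [0.4, 0.4, -1.0]
finger_gap: 33.3
finger_force: 40.0
```

Call:
step_arm:
  increments:
    - [[0,0,0,-0.5,0.3,0,1],[0,0,0,-0.9,0.45,0,1],[0,0,0,-0.9,0.5,0,1],[0,0,0,-0.9,0.5,0,1],[0,0,0,-0.9,0.45,0,1]]

```text
clock: 13.15
eef_pos: [572.8, 144.7, 330.1]
eef_rot: [3.141, -0.0, 1.571]
wrist_force: [1.2, -0.2, -1.0]
finger_gap: 33.7
finger_force: 40.0
```

Call:
step_arm:
  increments:
    - [[0,0,0,-0.5,0.25,0,1],[0,0,0,-0.22,0.08,0,1],[0,0,0,0,0,0,1],[0,0,0,0,0,0,1],[0,0,0,0,0,0,1]]

```text
clock: 13.65
eef_pos: [585.1, 118.6, 329.4]
eef_rot: [-3.142, -0.0, 1.573]
wrist_force: [0.9, -0.3, -0.6]
finger_gap: 33.5
finger_force: 40.0
```

```bash
python3 - <<'E'
from h import *
c=shot('wrist','w6'); s=manip.read_state(); print(s['eef_pos'],s['eef_rot'],s['wrist_force'])
b=shot('scene','s6')
im=np.hstack([cv2.resize(c['frame'][210:360,250:400],(500,500),interpolation=2),cv2.resize(b['frame'][190:290,280:340],(300,500),interpolation=2)])
cv2.imwrite('pics/c6.png',im[:,:,::-1])
E
```

```text
[585.09867985 118.56976572 329.40238345] [-3.14157600e+00 -9.68871457e-05  1.57262828e+00] [ 0.39825528  0.14773528 -1.45704189]
```

View pics/c6.png

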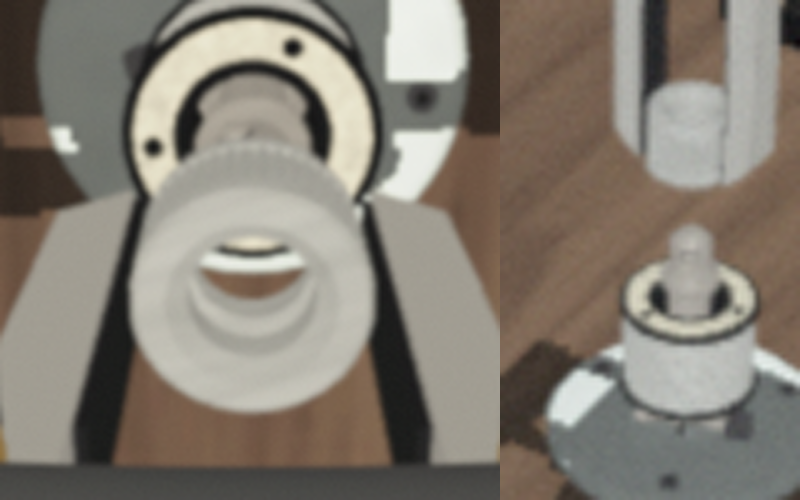

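The collar is held straight over the spindle: collar ring left 129, right 377, bottom 412 in the left crop. In the scene crop its centre column is about 686, with the tip at (690,228).

```bash
python3 - <<'E'
from h import *
from scipy.optimize import least_squares as LS
c=load('w6');b=load('s6');z=154.1
g=lambda x,y:(250+x/3.3333-.35,210+y/3.3333-.35)
P=np.array([fe(c,*g(*p),z)[:2] for p in[(129,292),(377,292),(252,412),(150,355),(355,355)]])
r=LS(lambda q:np.hypot(P[:,0]-q[0],P[:,1]-q[1])-17,P.mean(0));print('collar',r.x,r.fun)
Q=np.array([fe(c,*g(*p),66)[:2] for p in[(125,140),(382,140),(253,8),(160,50),(347,50)]])
r2=LS(lambda q:np.hypot(Q[:,0]-q[0],Q[:,1]-q[1])-27,Q.mean(0));print('reel',r2.x,r2.fun)
M=np.linalg.inv(b['cam_to_world'])
def pr(p):
    q=M@np.r_[p,1];K=b['mtx'];return np.array([q[0]/q[2]*K[0,0]+K[0,2],q[1]/q[2]*K[1,1]+K[1,2]])
def crop(p): u=pr(p);return ((u[0]-280+.4)*5,(u[1]-190+.4)*5)
print('collar top',crop([*r.x,z]),'bottom',crop([*r.x,z-26]));print('tip', [crop([*r2.x,t]) for t in(92,96,100)],'reeltop',crop([*r2.x,66]))
E
```

```text
collar [585.68412148 119.66755531] [-0.08411201 -0.02550033  0.44285762 -0.4091105  -0.47450392]
reel [585.87740524 116.50807866] [-0.61615622 -0.61100458  0.4640929  -0.32420355 -0.32901951]
collar top (np.float64(189.23289521345237), np.float64(100.4707513589207)) bottom (np.float64(187.78958020216078), np.float64(159.5150965619038))
tip [(np.float64(189.72339581380663), np.float64(234.7533945726202)), (np.float64(189.9424838858256), np.float64(226.0919400652382)), (np.float64(190.1624286556908), np.float64(217.3966167609346))] reeltop (np.float64(188.31986399612174), np.float64(290.24079229582946))
```

Call:
step_arm:
  increments:
    - [[0,0,0,-0.065,0,0.2,1],[0,0,0,0,0,0.2,1],[0,0,0,0,0,0.2,1],[0,0,0,0,0,0.1,1],[0,0,0,0,0,0,1]]
  newtons: 50

```text
clock: 14.25
eef_pos: [585.4, 114.8, 300.3]
eef_rot: [-3.14, 0.0, 1.571]
wrist_force: [-0.2, 0.5, -1.2]
finger_gap: 33.3
finger_force: 50.0
```

Call:
step_arm:
  increments:
    - [[0,0,0,0,0,0,1],[0,0,0,0,0,0,1]]

```text
clock: 14.45
eef_pos: [585.6, 114.9, 301.6]
eef_rot: [3.141, -0.0, 1.571]
wrist_force: [1.4, 0.8, -1.5]
finger_gap: 33.9
finger_force: 50.0
```

```bash
python3 - <<'E'
from h import *
s=manip.read_state(); print(s['eef_pos'],s['eef_rot'],s['wrist_force'])
b=shot('scene','s7');t=shot('top','t7')
im=np.hstack([cv2.resize(b['frame'][200:260,295:343],(480,600),interpolation=2)])
cv2.imwrite('pics/c7.png',im[:,:,::-1])
E
```

```text
[585.57316068 114.85421748 301.6015464 ] [ 3.14099892e+00 -9.42411168e-05  1.57113723e+00] [ 1.43603303  0.82309082 -1.47361541]
```

View pics/c7.png

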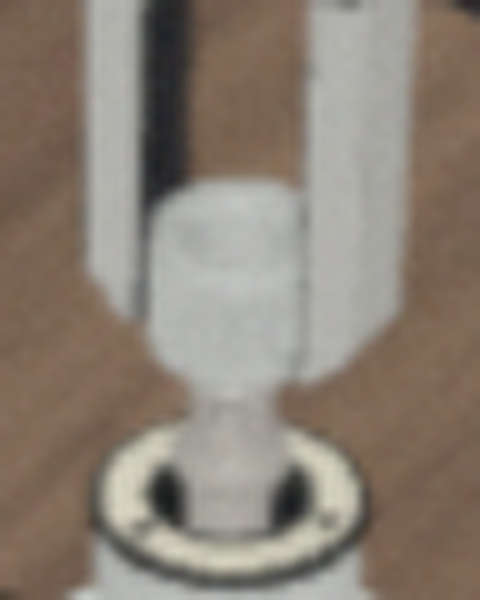

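The collar is just above the tip, at column ≈227 against ≈233 for spindle and reel. I'll nudge x by about -0.8 mm and lower gently, feeling for contact.

Call:
step_arm:
  increments:
    - [[0,0,0,0.006,-0.02,0.05,1],[0,0,0,0,0,0.05,1],[0,0,0,0,0,0.05,1],[0,0,0,0,0,0,1]]

```text
clock: 14.95
eef_pos: [584.6, 115.1, 294.9]
eef_rot: [-3.141, 0.0, 1.571]
wrist_force: [-0.3, -0.7, 0.1]
finger_gap: 33.4
finger_force: 50.0
```

Call:
step_arm:
  increments:
    - [[0,0,0,0,0,0.025,1],[0,0,0,0,0,0.025,1],[0,0,0,0,0,0.025,1],[0,0,0,0,0,0,1]]

```text
clock: 15.35
eef_pos: [584.7, 115.2, 292.2]
eef_rot: [-3.142, -0.0, 1.571]
wrist_force: [0.2, 0.7, -1.0]
finger_gap: 33.3
finger_force: 50.0
```

Call:
step_arm:
  increments:
    - [[0,0,0,0,0,0.02,1],[0,0,0,0,0,0.02,1],[0,0,0,0,0,0,1]]

```text
clock: 15.65
eef_pos: [584.7, 115.4, 291.1]
eef_rot: [3.141, -0.001, 1.571]
wrist_force: [-0.8, 4.2, 3.9]
finger_gap: 33.4
finger_force: 50.0
```

Call:
step_arm:
  increments:
    - [[0,0,0,0,0,0.02,1],[0,0,0,0,0,0.02,1],[0,0,0,0,0,0,1]]

```text
clock: 15.95
eef_pos: [584.8, 115.5, 289.3]
eef_rot: [3.141, -0.001, 1.571]
wrist_force: [0.2, 6.5, 2.8]
finger_gap: 33.4
finger_force: 50.0
```

The spindle pushes the collar toward +y, so I'll correct in +y.

Call:
step_arm:
  increments:
    - [[0,0,0,0.015,0,0,1],[0,0,0,0.015,0,0,1],[0,0,0,0,0,0,1]]

```text
clock: 16.25
eef_pos: [584.8, 116.2, 289.3]
eef_rot: [3.141, 0.0, 1.571]
wrist_force: [-0.1, 2.0, 3.7]
finger_gap: 33.5
finger_force: 50.0
```

Call:
step_arm:
  increments:
    - [[0,0,0,0.015,0,0.01,1],[0,0,0,0,0,0.01,1],[0,0,0,0,0,0,1]]

```text
clock: 16.55
eef_pos: [584.7, 116.8, 288.0]
eef_rot: [-3.141, 0.0, 1.571]
wrist_force: [1.4, 1.0, -1.1]
finger_gap: 33.5
finger_force: 50.0
```

Call:
step_arm:
  increments:
    - [[0,0,0,0,0,0.01,1],[0,0,0,0,0,0.01,1],[0,0,0,0,0,0,1]]

```text
clock: 16.85
eef_pos: [584.7, 116.8, 287.1]
eef_rot: [-3.141, 0.0, 1.571]
wrist_force: [1.4, 0.7, -0.1]
finger_gap: 33.4
finger_force: 50.0
```

Call:
step_arm:
  increments:
    - [[0,0,0,0,0,0.015,1],[0,0,0,0,0,0.015,1],[0,0,0,0,0,0,1]]

```text
clock: 17.15
eef_pos: [584.7, 116.9, 286.0]
eef_rot: [-3.141, 0.0, 1.571]
wrist_force: [1.3, 1.1, -1.6]
finger_gap: 33.4
finger_force: 50.0
```

Call:
step_arm:
  increments:
    - [[0,0,0,0,0,0.015,1],[0,0,0,0,0,0.015,1],[0,0,0,0,0,0,1]]

```text
clock: 17.45
eef_pos: [584.7, 116.9, 284.9]
eef_rot: [-3.141, 0.0, 1.571]
wrist_force: [1.3, -0.1, -0.3]
finger_gap: 33.4
finger_force: 50.0
```

Call:
step_arm:
  increments:
    - [[0,0,0,0,0,0.015,1],[0,0,0,0,0,0.015,1],[0,0,0,0,0,0,1]]

```text
clock: 17.75
eef_pos: [584.7, 116.9, 283.7]
eef_rot: [-3.141, -0.0, 1.571]
wrist_force: [1.1, 0.5, -0.9]
finger_gap: 33.5
finger_force: 50.0
```

Call:
step_arm:
  increments:
    - [[0,0,0,0,0,0.015,1],[0,0,0,0,0,0.015,1],[0,0,0,0,0,0,1]]

```text
clock: 18.05
eef_pos: [584.7, 116.9, 282.4]
eef_rot: [-3.142, -0.0, 1.571]
wrist_force: [2.2, 0.4, -1.8]
finger_gap: 33.1
finger_force: 50.0
```

Call:
step_arm:
  increments:
    - [[0,0,0,0,0,0.015,1],[0,0,0,0,0,0.01,1],[0,0,0,0,0,0,1]]

```text
clock: 18.35
eef_pos: [584.6, 116.9, 281.2]
eef_rot: [-3.141, 0.0, 1.571]
wrist_force: [2.0, 0.7, -4.7]
finger_gap: 33.5
finger_force: 50.0
```

Call:
step_arm:
  increments:
    - [[0,0,0,0,0,0.015,1],[0,0,0,0,0,0.01,1],[0,0,0,0,0,0,1]]

```text
clock: 18.65
eef_pos: [584.6, 116.8, 280.2]
eef_rot: [-3.141, 0.0, 1.571]
wrist_force: [1.8, -0.0, -6.4]
finger_gap: 33.3
finger_force: 50.0
```

The downward pull suggests the balls are entering the groove, with home at about TCP z 277–279. I'll continue in fine steps.

Call:
step_arm:
  increments:
    - [[0,0,0,0,0,0.01,1],[0,0,0,0,0,0.01,1],[0,0,0,0,0,0,1]]

```text
clock: 18.95
eef_pos: [584.7, 116.9, 279.9]
eef_rot: [-3.141, 0.0, 1.571]
wrist_force: [0.5, 0.3, -3.7]
finger_gap: 33.4
finger_force: 50.0
```

Call:
step_arm:
  increments:
    - [[0,0,0,0,0,0.01,1],[0,0,0,0,0,0,1]]

```text
clock: 19.15
eef_pos: [584.7, 116.9, 279.6]
eef_rot: [3.141, -0.0, 1.571]
wrist_force: [0.5, -0.4, -2.9]
finger_gap: 33.3
finger_force: 50.0
```

Call:
step_arm:
  increments:
    - [[0,0,0,0,0,0.01,1],[0,0,0,0,0,0,1]]

```text
clock: 19.35
eef_pos: [584.8, 116.9, 279.2]
eef_rot: [3.141, -0.0, 1.571]
wrist_force: [0.0, 0.4, -2.5]
finger_gap: 33.7
finger_force: 50.0
```

Call:
step_arm:
  increments:
    - [[0,0,0,0,0,0.01,1],[0,0,0,0,0,0,1]]

```text
clock: 19.55
eef_pos: [584.7, 116.9, 278.8]
eef_rot: [3.141, -0.0, 1.571]
wrist_force: [-0.0, 0.5, -1.0]
finger_gap: 33.5
finger_force: 50.0
```

Call:
step_arm:
  increments:
    - [[0,0,0,0,0,0.01,1],[0,0,0,0,0,0,1]]

```text
clock: 19.75
eef_pos: [584.7, 116.9, 278.3]
eef_rot: [3.141, -0.0, 1.571]
wrist_force: [0.6, -0.7, -1.8]
finger_gap: 33.4
finger_force: 50.0
```

Call:
step_arm:
  increments:
    - [[0,0,0,0,0,0.01,1],[0,0,0,0,0,0,1]]

```text
clock: 19.95
eef_pos: [584.8, 116.9, 278.1]
eef_rot: [3.141, -0.0, 1.571]
wrist_force: [2.0, 0.7, 0.7]
finger_gap: 33.1
finger_force: 50.0
```

Call:
step_arm:
  increments:
    - [[0,0,0,0,0,0.01,1],[0,0,0,0,0,0,1]]

```text
clock: 20.15
eef_pos: [584.9, 116.9, 277.8]
eef_rot: [3.14, -0.0, 1.571]
wrist_force: [2.7, 1.0, 2.8]
finger_gap: 33.2
finger_force: 50.0
```

Call:
step_arm:
  increments:
    - [[0,0,0,0,0,0.01,1],[0,0,0,0,0,0,1]]

```text
clock: 20.35
eef_pos: [584.9, 116.9, 277.8]
eef_rot: [3.14, -0.0, 1.571]
wrist_force: [0.8, 0.7, 6.9]
finger_gap: 33.4
finger_force: 50.0
```

Hard stop at z 277.8, implying a tip at about 97 mm, which matches the camera. The collar is home, so I'll release and back off upward.

Call:
step_arm:
  increments:
    - [[0,0,0,0,0,-0.01,1],[0,0,0,0,0,0,0.45],[0,0,0,0,0,0,0],[0,0,0,0,0,0,-1],[0,0,0,0,0,0,-1]]

```text
clock: 20.85
eef_pos: [584.5, 116.8, 276.9]
eef_rot: [-3.14, 0.0, 1.571]
wrist_force: [0.6, 0.1, -0.5]
finger_gap: 54.1
finger_force: 0.0
```

Call:
step_arm:
  increments:
    - [[0,0,0,0,0,0,-1],[0,0,0,0,0,0,-1],[0,0,0,0,0,-0.3,-1],[0,0,0,0,0,-0.6,-1],[0,0,0,0,0,-0.9,-1]]

```text
clock: 21.35
eef_pos: [584.5, 116.8, 349.6]
eef_rot: [-3.139, 0.0, 1.571]
wrist_force: [0.0, -0.3, 0.5]
finger_gap: 92.6
finger_force: 0.0
```

Call:
step_arm:
  increments:
    - [[0,0,0,0,0,-0.4,-1],[0,0,0,-0.9,0,0,-1],[0,0,0,-0.9,0,0,-1],[0,0,0,-0.9,0,0,-1],[0,0,0,0,0,0,-1]]

```text
clock: 21.85
eef_pos: [584.6, 5.6, 366.4]
eef_rot: [3.141, 0.001, 1.568]
wrist_force: [0.8, 0.8, 0.3]
finger_gap: 93.8
finger_force: 0.0
```

```bash
python3 - <<'E'
from h import *
for n in('top','scene'):
    c=shot(n,'e'+n);v,u=np.mgrid[:480,:640];d=c['range_z'];K=c['mtx']
    P=(np.stack([(u-K[0,2])/K[0,0]*d,(v-K[1,2])/K[1,1]*d,d,np.ones_like(d)],-1)@c['cam_to_world'].T)[...,:3]
    X=P[(np.hypot(P[...,0]-585,P[...,1]-118)<40)&(P[...,2]<140)&(d>0)]
    for lo,hi in((60,72),(76,96),(96,107),(107,140)):
        Y=X[(X[:,2]>lo)&(X[:,2]<hi)]
        if len(Y):print(n,lo,hi,len(Y),((Y.max(0)+Y.min(0))/2).round(1),np.ptp(Y,axis=0).round(1))
s=manip.read_state();print(s['clock'],s['eef_pos'])
E
```

```text
top 60 72 187 [585.3 116.7  65.9] [52.3 52.9 10.7]
top 76 96 44 [580.9 115.1  86.3] [27.2 29.7 18.9]
top 96 107 124 [583.6 116.  100.9] [32.5 31.7  9.8]
scene 60 72 266 [583.1 120.2  64.5] [54.2 53.9  8.9]
scene 76 96 174 [581.6 121.   86. ] [33.9 33.5 19.9]
scene 96 107 154 [582.3 119.  100.3] [33.6 36.9  8.5]
21.95 [584.70733588   8.53435443 366.20967368]
```

Depth confirms the reel top at about 66 mm and the collar level at 76–102 mm, coaxial. Handing in.

```bash
python3 -c "
from cell import workorder
print(workorder.sign_off())"
```

```text
the job is handed in; nothing more can be done
None
```

The job is handed in after about 22 s on the robot clock: the reel sits flat on the seat and the collar is down on the shoulder. Depth images show both level and coaxial, and I read the click from the wrist forces (no tug test); sign-off returned no verdict.

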